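Sweep the dry clay offcuts off the work board into the scrap tray

TASK

Clear the pottery work board: with your fingertips, sweep the four dry clay offcuts along the board and over its end into the scrap tray, the one that has no tiles in it. Only push them, do not pick them up, and leave the finished tile and the little pot on the board standing where they are.

Things in the scene. Friction and masses are not known exactly. Their poses are not given: they have to be found in the camera images.
- offcut_a: One of the four bone-dry clay offcuts: a hard irregular grey-brown chunk about 39 x 28 mm in plan and 12 mm thick, 20 to 40 g, lying flat on the work board at any yaw, near one of the board's two long edges. Origin: centre of its underside; z up.
- offcut_b: One of the four bone-dry clay offcuts: a hard irregular grey-brown chunk about 35 x 31 mm in plan and 12 mm thick, 20 to 40 g, lying flat on the work board at any yaw, near one of the board's two long edges. Origin: centre of its underside; z up.
- offcut_c: One of the four bone-dry clay offcuts: a hard irregular grey-brown chunk about 43 x 25 mm in plan and 12 mm thick, 20 to 40 g, lying flat on the work board at any yaw, near one of the board's two long edges. Origin: centre of its underside; z up.
- offcut_d: One of the four bone-dry clay offcuts: a hard irregular grey-brown chunk about 36 x 33 mm in plan and 12 mm thick, 20 to 40 g, lying flat on the work board at any yaw, near one of the board's two long edges. Origin: centre of its underside; z up.
- board: Cleated work board, fixed: flat brown top 280 mm (its x) by 360 mm (its y), 45 mm above the table, no raised edges, its top sheet 12 mm thick. Turned a little. Origin: on the table under its centre; z up. The trays stand at its +y and -y ends. The offcuts lie in two rows, x 78 to 108 mm either side of the middle, y 60 to 120 mm either side of the middle; tile and pot stand between the rows.
- scrap_tray: Scrap tray, fixed: shallow sheet-metal tray 300 mm (x) by 200 mm (y), walls 25 mm high and 3 mm thick, floor 3 mm, only three tiny crumbs in it. Same yaw as the board; it stands at the board's +y or -y end, tucked 20 mm under that end, so what is pushed over the end edge falls into it. Origin: centre of its underside, on the table.
- tile_tray: An equal tray with seven finished clay tiles lying in it on paper, at the board's other end; does not move. Origin as for the scrap tray. Nothing goes in here.
- tile: Finished clay relief tile, loose, on the board between the rows of offcuts: 60 mm (x) by 80 mm (y), 12 mm thick, raised rim and leaf pattern, 100 g. Origin: centre of its underside.
- pot: Small unfired pinch pot, loose, upright on the board between the rows: 56 mm across the mouth, 42 mm high, 90 g. Origin: centre of its underside.

How it is judged (in metres and radians):
At the end, for the whole second after the job is handed in: All four offcuts lie at rest inside the scrap tray (origins within its walls and below 41 mm over the table, slower than 20 mm/s); the tile and the pot are within 12 mm of where they started, the pot upright (x of offcut_a in the frame of scrap_tray between -0.145 and 0.145 m and y of offcut_a in the frame of scrap_tray between -0.097 and 0.097 m and height (world z) of each of offcut_a, offcut_b, offcut_c, offcut_d below 0.041 m and linear speed of each of offcut_a, offcut_b, offcut_c, offcut_d below 0.02 m/s and x of offcut_b in the frame of scrap_tray between -0.145 and 0.145 m and y of offcut_b in the frame of scrap_tray between -0.097 and 0.097 m and x of offcut_c in the frame of scrap_tray between -0.145 and 0.145 m and y of offcut_c in the frame of scrap_tray between -0.097 and 0.097 m and x of offcut_d in the frame of scrap_tray between -0.145 and 0.145 m and y of offcut_d in the frame of scrap_tray between -0.097 and 0.097 m and distance of each of tile, pot from where it was at the start of the episode below 0.012 m and angle between pot's own z axis and vertical below 0.35 rad); the robot touches nothing.
It fails at once if an offcut is lifted: its underside's centre rises more than 20 mm above the board's top (height (world z) of any of offcut_a, offcut_b, offcut_c, offcut_d above 0.065 m).
It fails at once if the tile is moved by more than 12 mm (distance of tile from where it was at the start of the episode above 0.012 m).
It fails at once if the pot is moved by more than 12 mm (distance of pot from where it was at the start of the episode above 0.012 m).
It fails at once if the pot is tipped (angle between pot's own z axis and vertical above 0.35 rad).
It also fails if it takes over 61 s, if anything falls off the work surface, if the arm or the gripper's body presses on something with over 40 N, if the wrist force passes 120 N, or if a joint passes its speed limit or range.

ROBOT

A 7-joint arm with a two-finger parallel gripper is mounted at the origin on the work surface. World frame = base frame: x ahead of the robot, y to its left, z up, the work surface at z = 0. Lengths are in mm, angles in rad, forces in N, time in s.
With the tool pointing down it reaches from about 425 to 800 mm from the base axis. Payload 8.3 kg.
Tool frame: the origin (TCP) lies midway between the tips of the shut fingers; the grasp point (between the pads) lies 19 mm behind it; z points along the fingers, y is the line along which they close (so a half turn about z gives the same grasp; the last joint's range is limited). The gripper opens to 85 mm and grips with 20 to 120 N. Pads are 22 mm wide; open, the fingers measure 114 mm over their backs; the gripper's body (76 mm by 85 mm) begins 54 mm behind the grasp point. The pads swing forward as they close: fully open they stand 13 mm farther back than shut.
Start: joints at [1.238, 0.383, 0.016, 1.37, -0.006, 1.388, -0.046], TCP at [166.626, -602.359, 198.279] pointing down, gripper open.
Joint ranges: [-2.95, 2.95], [-0.25, 2.06], [-1.52, 1.56], [0.18, 2.33], [-1.44, 4.58], [0.02, 2.06], [-3.01, 3.01]. Speed limits (rad/s): [2.39, 2.39, 3.01, 3.01, 3.14, 3.14, 3.14].

INTERFACE

Orientations are given as a unit quaternion [x, y, z, w].
In Python, from bench import bot gives the robot as it stands. The module is installed in compiled form; this text tells all that it offers.
- The arm moves only by the shell command python3 -m crank 'ROWS' [FORCE]. ROWS is JSON, a list of rows, each an object with "travel": the shift along the world's x, y, z in m, a list of three; "angular": the turn, a rotation vector about the world's x, y, z in rad, a list of three; "grip": the finger opening in m, from 0 to 0.0854. In form: [{"travel": [dx, dy, dz], "angular": [ax, ay, az], "grip": grip}, ...]. A call has 1 to 20 rows; each row shifts and turns the commanded pose from where the row before left it; what a row does not reach is not made up. A row lasts 1/8 s, in which the tool goes at most 62.5 mm and 10.7 degrees, less where a joint would pass 70% of its speed; a pose out of reach is approached as far as the arm can. A call with a gripper value outside its range is refused whole. The fingers move at their own pace and stop on an object; FORCE is the grip in N (left out, the last holds). Time passes only in rows, so rows that do not move let the fingers close. It gives the time, the measured TCP pose, the force, the opening and the grip force at its end, in the units of the state.
- bot.sense(): the state, without advancing time (a new reading comes with each control period).
- bot.snapshot(name): name is "scene" or "top"; returns a dict with "img" (384x512x3 uint8, blue, green, red), "fx", "fy", "cx", "cy" (pixels), "R" (3x3) and "t" (3): a world point X has camera coordinates R X + t. Camera axes: x right, y down, z forward; pixel columns grow to the right and rows downward; lengths in mm; the calibration is good to about 2 mm. A picture is of the moment at which its call begins. There is no depth.
- bot.close_job(): hands the job in; it is judged then, once.
Trained networks look in a picture, given as the dict that the camera call returned (one of the last four; its "shot" number tells which), for a name from the list of things; names that differ only in an ending like _2 or _b are one class to them, and where a whole thing is asked for, a point or a joint stands for the part that bears it (a point fixed in the world has none). Each returns a list of dicts, best first, with "conf" (0 to 1); they miss things now and then, are a little off and sometimes report something else, mostly with a low value. They report only what shows in the picture. A call takes as long as a camera call.
- bot.find_in(picture, thing): "at" ([x, y, z] in mm, in world coordinates, good to about 4 mm: the middle of the surface that is visible of it).
- bot.masks_of(picture, thing): "region" (384x512 bool, what is visible of it).
- bot.landmark_of(picture, thing): "at" ([x, y, z] in mm, in world coordinates, good to about 4 mm: a listed point, or the origin of a listed thing).
The state is a dict: "clock": time; "joints": joint angles; "qvel": joint speeds; "effort": joint torques, N m; "tool_pos": TCP position; "tool_rot": TCP orientation; "ft_force": force on the tool from outside, world axes, zero at the start; "torque": the same for the moment, N m; "width": finger opening in mm; "finger_force": force on a finger pad.
Only numpy, scipy, OpenCV 4.12 (cv2) and the standard library are available. Lean on these libraries where they do the work, as an engineer would, in place of code of your own. Each camera call takes 0.05 s, during which the arm holds its last target. There are 200 camera calls.

## Working session

There is one attempt and no reset: what is moved stays moved. The work goes in short steps, Python scripts to look and compute and a shell command to move; the robot and the scene stay as the last step left them, time stands still between calls to the robot, and variables do not carry over. Pictures are saved under pics/ and viewed, at most 10 in all, crops included, and the job is handed in when it is done.

```bash
mkdir -p pics
python3 - <<'E'
from bench import bot
import cv2,numpy as np
s=bot.sense(); print(s['clock'],s['tool_pos'],s['tool_rot'],s['width'])
for n in("scene","top"):
    p=bot.snapshot(n); cv2.imwrite(f"pics/{n}0.png",p["img"])
    for t in("offcut_a","board","scrap_tray","tile_tray","tile","pot"):
        for f in(bot.find_in,bot.landmark_of):
            print(n,t,f.__name__,[(np.round(d["at"]).tolist(),round(d["conf"],2)) for d in f(p,t)][:6])
E
```

```text
0.0 [ 166.43745372 -601.83229674  197.26786544] [ 9.90910675e-01  1.34517846e-01 -1.68100653e-04 -9.77629686e-04] 85.3493358738834
scene offcut_a call [([646.0, -90.0, 56.0], 0.82), ([485.0, 129.0, 57.0], 0.64), ([668.0, 85.0, 54.0], 0.51), ([478.0, -69.0, 51.0], 0.47)]
scene offcut_a call [([642.0, -93.0, 46.0], 0.69), ([469.0, -73.0, 40.0], 0.69), ([663.0, 84.0, 43.0], 0.57), ([475.0, 128.0, 47.0], 0.54)]
scene board call [([604.0, 26.0, 43.0], 0.87)]
scene board call [([556.0, 20.0, -2.0], 0.87)]
scene scrap_tray call [([567.0, -262.0, 2.0], 0.58)]
scene scrap_tray call [([546.0, -237.0, 1.0], 0.56), ([564.0, 102.0, 44.0], 0.31)]
scene tile_tray call [([613.0, 298.0, 16.0], 0.62)]
scene tile_tray call [([571.0, 279.0, 3.0], 0.85), ([666.0, 84.0, 42.0], 0.7)]
scene tile call [([476.0, -70.0, 54.0], 0.74), ([559.0, -58.0, 53.0], 0.59)]
scene tile call [([555.0, -58.0, 42.0], 0.81)]
scene pot call [([573.0, 105.0, 74.0], 0.58)]
scene pot call [([563.0, 104.0, 43.0], 0.81), ([479.0, 130.0, 47.0], 0.49)]
top offcut_a call [([660.0, 78.0, 54.0], 0.74), ([465.0, -68.0, 57.0], 0.61), ([640.0, -91.0, 56.0], 0.5)]
top offcut_a call [([642.0, -93.0, 46.0], 0.73), ([664.0, 80.0, 47.0], 0.71), ([467.0, -69.0, 44.0], 0.67), ([472.0, 125.0, 46.0], 0.47)]
top board call [([546.0, 27.0, 51.0], 0.74)]
top board call []
top scrap_tray call [([541.0, -253.0, 2.0], 0.72)]
top scrap_tray call [([541.0, -238.0, -0.0], 0.76)]
top tile_tray call [([565.0, 300.0, 10.0], 0.92)]
top tile_tray call [([569.0, 284.0, -2.0], 0.81)]
top tile call [([549.0, -56.0, 56.0], 0.94), ([563.0, 106.0, 71.0], 0.3)]
top tile call [([551.0, -54.0, 48.0], 0.89)]
top pot call [([562.0, 106.0, 72.0], 0.89)]
top pot call [([557.0, 105.0, 47.0], 0.94)]
```

View pics/top0.png

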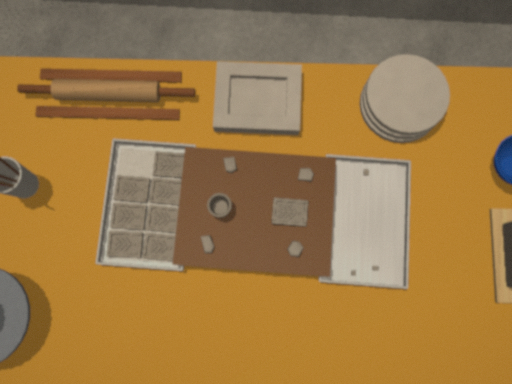

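View pics/scene0.png

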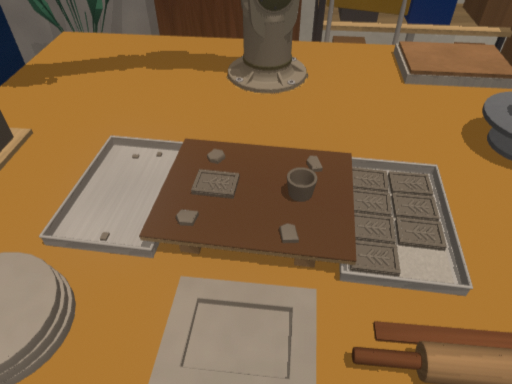

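```bash
cat > h.py <<'E'
import numpy as np
def back(p,uv,z):
    R=np.array(p["R"]);t=np.array(p["t"]).ravel();c=-R.T@t
    d=R.T@np.array([(uv[0]-p["cx"])/p["fx"],(uv[1]-p["cy"])/p["fy"],1.])
    return c+d*(z-c[2])/d[2]
E
python3 - <<'E'
from bench import bot
import numpy as np,cv2
from h import back
p=bot.snapshot("top")
ref=None
def outline(t,z):
    for d in bot.masks_of(p,t):
        m=d["region"].astype(np.uint8)
        c=max(cv2.findContours(m,0,2)[0],key=cv2.contourArea)
        P=np.array([back(p,q[0],z)[:2] for q in c],np.float32)
        r=cv2.minAreaRect(P)
        print(t,round(d["conf"],2),"rect",np.round(r[0]),np.round(r[1]),round(r[2],1),"ext",P.min(0).round(),P.max(0).round())
        if t=="board": print(np.round(cv2.boxPoints(r)))
for t,z in(("board",45),("scrap_tray",25),("tile_tray",25),("tile",57),("pot",87),("offcut_a",57)): outline(t,z)
E
```

```text
board 0.67 rect [554.  22.] [360. 282.] 87.0 ext [ 406. -163.] [702. 208.]
[[ 404. -150.]
 [ 686. -165.]
 [ 705.  195.]
 [ 423.  210.]]
board 0.25 rect [564. 277.] [201. 300.] 87.2 ext [411. 184.] [718. 384.]
[[409. 184.]
 [709. 169.]
 [719. 370.]
 [419. 385.]]
scrap_tray 0.8 rect [ 540. -238.] [204. 305.] 87.0 ext [ 384. -346.] [ 696. -129.]
tile_tray 0.72 rect [567. 282.] [206. 304.] 87.0 ext [411. 176.] [722. 391.]
tile 0.96 rect [549. -56.] [80. 61.] 87.1 ext [517. -97.] [581. -16.]
pot 0.67 rect [556. 104.] [53. 53.] 65.7 ext [529.  77.] [582. 131.]
offcut_a 0.58 rect [465. -70.] [29. 34.] 64.4 ext [449. -86.] [483. -54.]
offcut_a 0.55 rect [471. 129.] [40. 22.] 15.1 ext [450. 116.] [491. 142.]
offcut_a 0.44 rect [639. -91.] [26. 33.] 1.4 ext [ 625. -108.] [652. -75.]
offcut_a 0.43 rect [658.  86.] [37. 25.] 15.8 ext [640.  72.] [674. 101.]
```

The top view shows the scrap tray at the right (335–410, 157–285), which is the −y end, with only crumbs in it. The tile tray is at the left. The offcuts are at (230,164), (306,174), (207,243) and (295,249), the tile at (290,212) and the pot at (219,205). The scene view agrees. The board yaw is −3°. I'll set the fingers nearly shut in a line across the push direction and sweep each offcut on its own, starting with the two near ones.

```bash
python3 -m crank '[{"travel":[0.05,0.03,0],"angular":[0,0,0.156],"grip":0.014},{"travel":[0.05,0.03,0],"angular":[0,0,0.156],"grip":0.014},{"travel":[0.05,0.04,0],"angular":[0,0,0.156],"grip":0.014},{"travel":[0.05,0.04,0],"angular":[0,0,0.156],"grip":0.014},{"travel":[0.05,0.04,0],"angular":[0,0,0.156],"grip":0.014},{"travel":[0.05,0.04,0],"angular":[0,0,0.156],"grip":0.014},{"travel":[0,0.05,0],"angular":[0,0,0.156],"grip":0.014},{"travel":[0,0.05,0],"angular":[0,0,0.156],"grip":0.014},{"travel":[0,0.05,0],"angular":[0,0,0],"grip":0.014},{"travel":[0,0.05,0],"angular":[0,0,0],"grip":0.014},{"travel":[0,0.05,0],"angular":[0,0,0],"grip":0.014},{"travel":[0,0.05,0],"angular":[0,0,0],"grip":0.014},{"travel":[0,0.05,0],"angular":[0,0,0],"grip":0.014},{"travel":[0,0,0],"angular":[0,0,0],"grip":0.014}]' 30
```

```text
clock: 3.4
tool_pos: [461.9, -31.6, 198.9]
tool_rot: [0.723, 0.691, 0.001, 0.0]
ft_force: [-0.2, -0.6, -0.1]
width: 14.1
finger_force: 0.0
```

```bash
python3 -m crank '[{"travel":[0.005,0.004,-0.05],"angular":[0,0,0],"grip":0.014},{"travel":[0,0,-0.05],"angular":[0,0,0],"grip":0.014},{"travel":[0,0,-0.035],"angular":[0,0,0],"grip":0.014},{"travel":[0,0,-0.015],"angular":[0,0,0],"grip":0.014},{"travel":[0,0,0],"angular":[0,0,0],"grip":0.014}]'
python3 - <<'E'
from bench import bot
import cv2
for n in("top","scene"):
    p=bot.snapshot(n); cv2.imwrite(f"pics/{n}1.png",p["img"])
a=cv2.imread("pics/top1.png")[140:290,170:420];b=cv2.imread("pics/scene1.png")[120:270,150:400]
cv2.imwrite("pics/m1.png",cv2.resize(cv2.vconcat([a,b]),(500,600)))
E
```

```text
clock: 4.03
tool_pos: [466.6, -32.6, 48.1]
tool_rot: [0.726, 0.688, -0.0, -0.001]
ft_force: [0.4, 0.8, 1.0]
width: 14.3
finger_force: 0.0
```

View pics/m1.png

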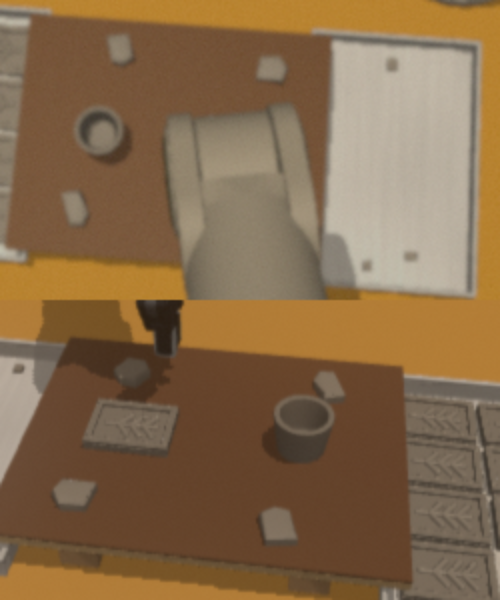

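The finger tip shows at crop (165,350), a little farther from the camera than I expected. I'll project the TCP into the picture to check.

Run:
```python
from bench import bot
import cv2,numpy as np
p=bot.snapshot("scene");im=p["img"].copy()
def pr(X):
    c=np.array(p["R"])@np.array(X,float)+np.array(p["t"]).ravel();return (p["fx"]*c[0]/c[2]+p["cx"],p["fy"]*c[1]/c[2]+p["cy"])
im=cv2.resize(im[110:210,170:290],None,fx=5,fy=5,interpolation=cv2.INTER_CUBIC)
im=cv2.convertScaleAbs(im,alpha=2)
for X,c in(((466,-32,48),(0,0,255)),((489,-33,50),(0,255,0)),((444,-31,50),(255,0,0)),((466,-70,57),(255,255,0)),((409,-70,45),(255,0,255))):
    u,v=pr(X);cv2.circle(im,(int((u-170)*5),int((v-110)*5)),4,c,-1)
cv2.imwrite("pics/z1.png",im)
```

```text
(no output)
```

View pics/z1.png

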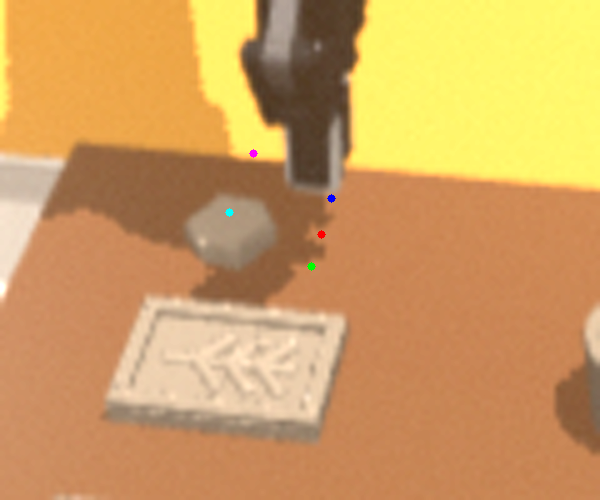

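Run:
```python
from bench import bot
from h import back
p=bot.snapshot("scene")
for z in(50,70,90,110): print(z,back(p,(170+315/5,110+187/5),z).round())
s=bot.sense();print(s['joints'],s['tool_pos'],s['ft_force'],s['clock'])
```

```text
50 [437. -39.  50.]
70 [463. -34.  70.]
90 [489. -30.  90.]
110 [515. -26. 110.]
[ 0.52628975  0.23510882 -0.58540555  1.95461848  0.1549953   0.99285782
 -0.18434211] [468.10502891 -32.38253263  49.77041619] [-0.42058046  0.6730915  -0.27785529] 4.225
```

The visible tip would lie at z of about 70–90, which contradicts the stated TCP height. A gentle probe downward will settle it.

```bash
python3 -m crank '[{"travel":[0,0,-0.002],"angular":[0,0,0],"grip":0.014},{"travel":[0,0,0],"angular":[0,0,0],"grip":0.014}]';python3 -m crank '[{"travel":[0,0,-0.002],"angular":[0,0,0],"grip":0.014},{"travel":[0,0,0],"angular":[0,0,0],"grip":0.014}]'
```

```text
clock: 4.47
tool_pos: [467.0, -32.3, 46.6]
tool_rot: [0.726, 0.688, 0.0, 0.0]
ft_force: [0.4, 0.3, -1.9]
width: 14.2
finger_force: 0.0
clock: 4.72
tool_pos: [466.7, -32.2, 44.1]
tool_rot: [0.726, 0.688, -0.0, -0.0]
ft_force: [0.5, 0.2, 0.4]
width: 14.3
finger_force: 0.0
```

```bash
python3 -m crank '[{"travel":[0,0,-0.002],"angular":[0,0,0],"grip":0.014},{"travel":[0,0,0],"angular":[0,0,0],"grip":0.014}]' | grep -E "pos|ft";python3 -m crank '[{"travel":[0,0,-0.002],"angular":[0,0,0],"grip":0.014},{"travel":[0,0,0],"angular":[0,0,0],"grip":0.014}]'| grep -E "pos|ft"
python3 - <<'E'
from bench import bot
import cv2
p=bot.snapshot("scene")
im=cv2.resize(p["img"][110:210,170:290],None,fx=5,fy=5,interpolation=cv2.INTER_CUBIC)
cv2.imwrite("pics/z2.png",cv2.convertScaleAbs(im,alpha=4))
E
```

```text
tool_pos: [466.7, -32.2, 42.1]
ft_force: [-0.8, -0.2, 0.9]
tool_pos: [466.7, -32.2, 40.1]
ft_force: [0.5, -0.4, -0.3]
```

View pics/z2.png

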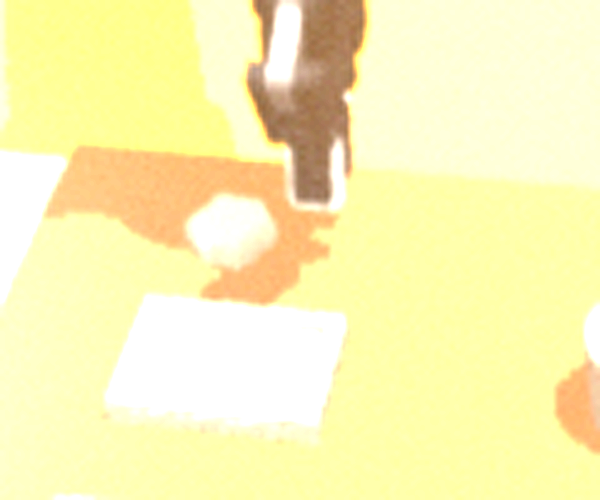

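```bash
for i in 1; do python3 -m crank '[{"travel":[0,0,-0.003],"angular":[0,0,0],"grip":0.014},{"travel":[0,0,0],"angular":[0,0,0],"grip":0.014}]' | grep -E "pos|ft"; done; python3 -m crank '[{"travel":[0,0,-0.003],"angular":[0,0,0],"grip":0.014},{"travel":[0,0,0],"angular":[0,0,0],"grip":0.014}]' | grep -E "pos|ft"
python3 - <<'E'
from bench import bot
import cv2
from h import back
p=bot.snapshot("scene")
g=cv2.cvtColor(p["img"],cv2.COLOR_BGR2GRAY)
print(g[140:165,230:238].tolist())
E
```

```text
tool_pos: [466.6, -32.2, 37.0]
ft_force: [0.7, -0.1, -0.7]
tool_pos: [466.6, -32.2, 34.0]
ft_force: [0.4, -0.0, -0.3]
[[33, 32, 33, 32, 31, 32, 40, 56], [33, 32, 32, 32, 31, 33, 44, 63], [31, 33, 30, 32, 32, 33, 51, 72], [32, 30, 35, 32, 33, 36, 62, 76], [32, 33, 32, 31, 33, 37, 63, 78], [33, 32, 31, 32, 33, 37, 60, 80], [32, 32, 32, 32, 32, 37, 57, 79], [31, 33, 34, 32, 31, 37, 60, 80], [33, 32, 33, 33, 34, 36, 56, 79], [33, 29, 32, 33, 33, 37, 57, 78], [31, 31, 32, 32, 30, 35, 56, 79], [33, 33, 34, 33, 33, 35, 54, 79], [45, 44, 38, 38, 37, 37, 54, 78], [60, 58, 53, 55, 52, 52, 67, 77], [56, 56, 56, 59, 65, 65, 69, 67], [53, 53, 54, 56, 61, 63, 62, 65], [52, 53, 54, 59, 72, 72, 73, 73], [52, 53, 54, 64, 73, 74, 74, 75], [54, 52, 51, 56, 66, 68, 74, 74], [53, 52, 53, 53, 53, 55, 69, 74], [53, 52, 52, 53, 52, 53, 58, 72], [54, 51, 52, 54, 59, 60, 62, 73], [61, 61, 61, 62, 73, 73, 73, 74], [72, 72, 73, 73, 75, 74, 73, 74], [67, 73, 73, 74, 74, 74, 74, 74]]
```

```bash
python3 -m crank '[{"travel":[0,0,-0.003],"angular":[0,0,0],"grip":0.014},{"travel":[0,0,-0.002],"angular":[0,0,0],"grip":0.014},{"travel":[0,0,0],"angular":[0,0,0],"grip":0.014}]' | grep -E "pos|ft"; python3 -m crank '[{"travel":[0,0,-0.003],"angular":[0,0,0],"grip":0.014},{"travel":[0,0,0],"angular":[0,0,0],"grip":0.014}]' | grep -E "pos|ft"
```

```text
tool_pos: [466.7, -32.2, 29.1]
ft_force: [0.5, -0.5, -0.2]
tool_pos: [466.7, -32.2, 26.1]
ft_force: [0.1, 0.9, -0.2]
```

```bash
python3 -m crank '[{"travel":[0,0,-0.002],"angular":[0,0,0],"grip":0.014},{"travel":[0,0,0],"angular":[0,0,0],"grip":0.014}]' | grep -E "pos|ft"; python3 -m crank '[{"travel":[0,0,-0.002],"angular":[0,0,0],"grip":0.014},{"travel":[0,0,0],"angular":[0,0,0],"grip":0.014}]' | grep -E "pos|ft";  python3 - <<'E'
from bench import bot
import cv2
im=bot.snapshot("scene")["img"]
im=cv2.resize(im[110:210,170:290],None,fx=5,fy=5,interpolation=cv2.INTER_CUBIC)
cv2.imwrite("pics/z3.png",cv2.convertScaleAbs(im,alpha=2.2))
E
```

```text
tool_pos: [466.7, -32.2, 24.1]
ft_force: [0.7, 0.4, -0.3]
tool_pos: [466.7, -32.2, 22.1]
ft_force: [0.1, -0.7, -0.2]
```

View pics/z3.png

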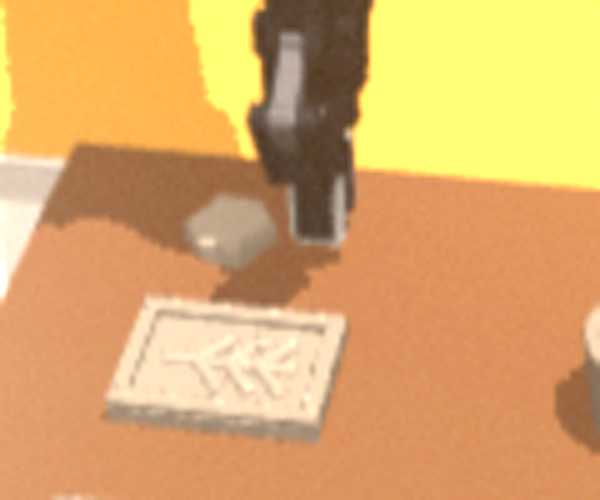

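```bash
python3 -m crank '[{"travel":[0,0,-0.002],"angular":[0,0,0],"grip":0.014},{"travel":[0,0,0],"angular":[0,0,0],"grip":0.014}]' | grep -E "pos|ft"; python3 -m crank '[{"travel":[0,0,-0.002],"angular":[0,0,0],"grip":0.014},{"travel":[0,0,0],"angular":[0,0,0],"grip":0.014}]' | grep -E "pos|ft"
python3 - <<'E'
from bench import bot
from h import back
p=bot.snapshot("scene")
for z in (45,50,55): print(back(p,(170+317/5,110+242/5),z).round())
E
```

```text
tool_pos: [466.7, -32.2, 20.1]
ft_force: [0.4, -0.6, 0.1]
tool_pos: [466.7, -32.2, 18.1]
ft_force: [-0.4, -0.1, 0.1]
[467. -34.  45.]
[473. -33.  50.]
[479. -32.  55.]
```

```bash
python3 -m crank '[{"travel":[0,0,-0.002],"angular":[0,0,0],"grip":0.014},{"travel":[0,0,0],"angular":[0,0,0],"grip":0.014}]' | grep -E "pos|ft"; python3 -m crank '[{"travel":[0,0,-0.002],"angular":[0,0,0],"grip":0.014},{"travel":[0,0,0],"angular":[0,0,0],"grip":0.014}]' | grep -E "pos|ft"
```

```text
tool_pos: [466.7, -32.2, 16.1]
ft_force: [-0.4, -0.1, 0.7]
tool_pos: [466.7, -32.2, 14.1]
ft_force: [-0.3, -0.3, 0.4]
```

```bash
python3 -m crank '[{"travel":[0,0,-0.002],"angular":[0,0,0],"grip":0.014},{"travel":[0,0,0],"angular":[0,0,0],"grip":0.014}]' | grep -E "pos|ft"
python3 - <<'E'
from bench import bot
import cv2
im=bot.snapshot("scene")["img"]
im=cv2.resize(im[110:210,170:290],None,fx=5,fy=5,interpolation=cv2.INTER_CUBIC)
cv2.imwrite("pics/z4.png",cv2.convertScaleAbs(im,alpha=2.2))
E
```

```text
tool_pos: [467.0, -32.2, 12.4]
ft_force: [-1.0, -0.7, 3.9]
```

View pics/z4.png

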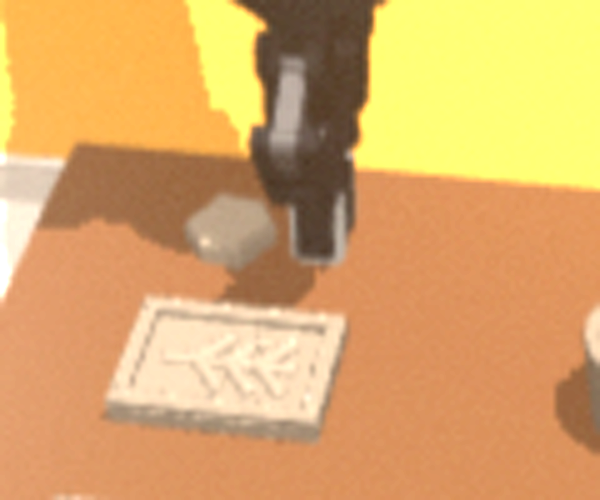

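The tips touch the board at a reported z of 12.4, with 4 N of force and the tip at crop (318,263). The reported TCP height is therefore about 32 mm below the real tips, while x and y agree. I'll sweep at a reported z of about 16.

```bash
python3 -m crank '[{"travel":[0,0,0.004],"angular":[0,0,0],"grip":0.014},{"travel":[0,-0.01,0],"angular":[0,0,0],"grip":0.014},{"travel":[-0.0006,-0.012,0],"angular":[0,0,0],"grip":0.014},{"travel":[-0.0006,-0.012,0],"angular":[0,0,0],"grip":0.014},{"travel":[-0.0006,-0.012,0],"angular":[0,0,0],"grip":0.014},{"travel":[-0.0006,-0.012,0],"angular":[0,0,0],"grip":0.014},{"travel":[0,0,0],"angular":[0,0,0],"grip":0.014}]'
python3 - <<'E'
from bench import bot
import cv2,numpy as np
for n in("scene","top"):
    p=bot.snapshot(n)
    for t in("offcut_a","tile","pot"): print(n,t,[(np.round(d["at"]).tolist(),round(d["conf"],2)) for d in bot.landmark_of(p,t)])
E
```

```text
clock: 9.22
tool_pos: [464.2, -91.6, 16.2]
tool_rot: [0.726, 0.687, -0.0, -0.0]
ft_force: [-0.2, 0.7, -0.4]
width: 14.1
finger_force: 0.0
scene offcut_a [([475.0, 129.0, 47.0], 0.75), ([664.0, 83.0, 45.0], 0.67), ([466.0, -122.0, 42.0], 0.62), ([644.0, -92.0, 46.0], 0.61)]
scene tile [([556.0, -57.0, 46.0], 0.83)]
scene pot [([563.0, 105.0, 46.0], 0.87)]
top offcut_a [([473.0, 127.0, 47.0], 0.74), ([664.0, 83.0, 44.0], 0.69), ([641.0, -98.0, 46.0], 0.56)]
top tile [([550.0, -56.0, 44.0], 0.75)]
top pot [([557.0, 102.0, 47.0], 0.82)]
```

```bash
python3 -m crank '[{"travel":[-0.0006,-0.012,0],"angular":[0,0,0],"grip":0.014},{"travel":[-0.0006,-0.012,0],"angular":[0,0,0],"grip":0.014},{"travel":[-0.0006,-0.012,0],"angular":[0,0,0],"grip":0.014},{"travel":[-0.0006,-0.012,0],"angular":[0,0,0],"grip":0.014},{"travel":[-0.0006,-0.012,0],"angular":[0,0,0],"grip":0.014},{"travel":[-0.0006,-0.012,0],"angular":[0,0,0],"grip":0.014},{"travel":[0,-0.008,0],"angular":[0,0,0],"grip":0.014},{"travel":[0,0,0],"angular":[0,0,0],"grip":0.014},{"travel":[0,0,0.04],"angular":[0,0,0],"grip":0.014},{"travel":[0,0,0.05],"angular":[0,0,0],"grip":0.014},{"travel":[0.045,0.03,0],"angular":[0,0,0],"grip":0.014},{"travel":[0.045,0.03,0],"angular":[0,0,0],"grip":0.014},{"travel":[0.045,0.03,0],"angular":[0,0,0],"grip":0.014},{"travel":[0.048,0.03,0],"angular":[0,0,0],"grip":0.014},{"travel":[0,0,0],"angular":[0,0,0],"grip":0.014}]'
python3 - <<'E'
from bench import bot
import cv2,numpy as np
p=bot.snapshot("scene")
for t in("offcut_a","tile","pot"): print(t,[(np.round(d["at"]).tolist(),round(d["conf"],2)) for d in bot.landmark_of(p,t)])
E
```

```text
clock: 11.5
tool_pos: [645.6, -44.2, 104.9]
tool_rot: [0.723, 0.691, 0.001, -0.002]
ft_force: [-0.2, 0.3, -0.5]
width: 14.2
finger_force: 0.0
offcut_a [([645.0, -94.0, 44.0], 0.81), ([455.0, -189.0, 15.0], 0.73), ([475.0, 127.0, 47.0], 0.62), ([661.0, 87.0, 41.0], 0.5), ([557.0, 20.0, -2.0], 0.21)]
tile [([554.0, -57.0, 45.0], 0.71)]
pot [([562.0, 105.0, 44.0], 0.7), ([539.0, -236.0, 2.0], 0.41)]
```

```bash
python3 -m crank '[{"travel":[-0.001,0,-0.04],"angular":[0,0,0],"grip":0.014},{"travel":[0,0,-0.03],"angular":[0,0,0],"grip":0.014},{"travel":[0,0,-0.018],"angular":[0,0,0],"grip":0.014},{"travel":[0,0,0],"angular":[0,0,0],"grip":0.014}]'
```

```text
clock: 12.2
tool_pos: [641.7, -51.1, 17.5]
tool_rot: [0.726, 0.688, -0.001, -0.001]
ft_force: [-0.0, -0.3, 0.1]
width: 14.2
finger_force: 0.0
```

```bash
python3 -m crank '[{"travel":[0,-0.01,-0.001],"angular":[0,0,0],"grip":0.014},{"travel":[-0.0006,-0.012,0],"angular":[0,0,0],"grip":0.014},{"travel":[-0.0006,-0.012,0],"angular":[0,0,0],"grip":0.014},{"travel":[-0.0006,-0.012,0],"angular":[0,0,0],"grip":0.014},{"travel":[-0.0006,-0.012,0],"angular":[0,0,0],"grip":0.014},{"travel":[-0.0006,-0.012,0],"angular":[0,0,0],"grip":0.014},{"travel":[-0.0006,-0.012,0],"angular":[0,0,0],"grip":0.014},{"travel":[-0.0006,-0.012,0],"angular":[0,0,0],"grip":0.014},{"travel":[-0.0006,-0.012,0],"angular":[0,0,0],"grip":0.014},{"travel":[-0.0006,-0.012,0],"angular":[0,0,0],"grip":0.014},{"travel":[0,-0.012,0],"angular":[0,0,0],"grip":0.014},{"travel":[0,0,0],"angular":[0,0,0],"grip":0.014}]'
python3 - <<'E'
from bench import bot
import cv2,numpy as np
p=bot.snapshot("scene")
for t in("offcut_a","tile","pot"): print(t,[(np.round(d["at"]).tolist(),round(d["conf"],2)) for d in bot.landmark_of(p,t)])
E
```

```text
clock: 13.7
tool_pos: [636.9, -182.4, 16.8]
tool_rot: [0.726, 0.687, -0.001, -0.0]
ft_force: [-0.9, -0.5, -0.2]
width: 13.9
finger_force: 0.0
offcut_a [([664.0, 86.0, 46.0], 0.78), ([453.0, -191.0, 10.0], 0.75), ([630.0, -203.0, 14.0], 0.67), ([475.0, 127.0, 46.0], 0.65)]
tile [([555.0, -54.0, 42.0], 0.82)]
pot [([564.0, 105.0, 41.0], 0.94)]
```

```bash
python3 -m crank '[{"travel":[0,0,0.04],"angular":[0,0,0],"grip":0.014},{"travel":[0,0,0.05],"angular":[0,0,0],"grip":0.014},{"travel":[0.004,0.045,0],"angular":[0,0,0],"grip":0.014},{"travel":[0.004,0.045,0],"angular":[0,0,0],"grip":0.014},{"travel":[0.004,0.045,0],"angular":[0,0,0],"grip":0.014},{"travel":[0.004,0.045,0],"angular":[0,0,0],"grip":0.014},{"travel":[0.004,0.045,0],"angular":[0,0,0],"grip":0.014},{"travel":[0.004,0.045,0],"angular":[0,0,0],"grip":0.014},{"travel":[0.002,0.045,0],"angular":[0,0,0],"grip":0.014},{"travel":[0,0,0],"angular":[0,0,0],"grip":0.014},{"travel":[0,0,-0.04],"angular":[0,0,0],"grip":0.014},{"travel":[0,0,-0.03],"angular":[0,0,0],"grip":0.014},{"travel":[0,0,-0.019],"angular":[0,0,0],"grip":0.014},{"travel":[0,0,0],"angular":[0,0,0],"grip":0.014}]'
```

```text
clock: 15.65
tool_pos: [662.5, 134.2, 16.9]
tool_rot: [0.726, 0.688, -0.001, -0.001]
ft_force: [1.0, -0.0, 0.5]
width: 14.2
finger_force: 0.0
```

Now I'll push the third offcut halfway and check it.

```bash
python3 -m crank '[{"travel":[0,-0.012,0],"angular":[0,0,0],"grip":0.014},{"travel":[-0.0006,-0.012,0],"angular":[0,0,0],"grip":0.014},{"travel":[-0.0006,-0.012,0],"angular":[0,0,0],"grip":0.014},{"travel":[-0.0006,-0.012,0],"angular":[0,0,0],"grip":0.014},{"travel":[-0.0006,-0.012,0],"angular":[0,0,0],"grip":0.014},{"travel":[-0.0006,-0.012,0],"angular":[0,0,0],"grip":0.014},{"travel":[-0.0006,-0.012,0],"angular":[0,0,0],"grip":0.014},{"travel":[-0.0006,-0.012,0],"angular":[0,0,0],"grip":0.014},{"travel":[-0.0006,-0.012,0],"angular":[0,0,0],"grip":0.014},{"travel":[-0.0006,-0.012,0],"angular":[0,0,0],"grip":0.014},{"travel":[-0.0006,-0.012,0],"angular":[0,0,0],"grip":0.014},{"travel":[0,0,0],"angular":[0,0,0],"grip":0.014}]'
python3 - <<'E'
from bench import bot
import cv2,numpy as np
for n in("scene","top"):
    p=bot.snapshot(n)
    for t in("offcut_a","tile","pot"): print(n,t,[(np.round(d["at"]).tolist(),round(d["conf"],2)) for d in bot.landmark_of(p,t)])
E
```

```text
clock: 17.15
tool_pos: [658.0, 1.1, 19.1]
tool_rot: [0.726, 0.688, 0.0, 0.001]
ft_force: [-0.1, -0.3, 1.0]
width: 14.1
finger_force: 0.2
scene offcut_a [([560.0, 17.0, 1.0], 0.7), ([628.0, -203.0, 17.0], 0.69), ([453.0, -190.0, 9.0], 0.58), ([656.0, -22.0, 46.0], 0.56), ([479.0, 130.0, 48.0], 0.48)]
scene tile [([552.0, -58.0, 45.0], 0.87)]
scene pot [([563.0, 105.0, 46.0], 0.75)]
top offcut_a [([473.0, 128.0, 46.0], 0.72), ([627.0, -204.0, 16.0], 0.62)]
top tile []
top pot [([559.0, 100.0, 51.0], 0.77)]
```

```bash
python3 -m crank '[{"travel":[-0.0006,-0.012,-0.001],"angular":[0,0,0],"grip":0.014},{"travel":[-0.0006,-0.012,-0.001],"angular":[0,0,0],"grip":0.014},{"travel":[-0.0006,-0.012,0],"angular":[0,0,0],"grip":0.014},{"travel":[-0.0006,-0.012,0],"angular":[0,0,0],"grip":0.014},{"travel":[-0.0006,-0.012,0],"angular":[0,0,0],"grip":0.014},{"travel":[-0.0006,-0.012,0],"angular":[0,0,0],"grip":0.014},{"travel":[-0.0006,-0.012,0],"angular":[0,0,0],"grip":0.014},{"travel":[-0.0006,-0.012,0],"angular":[0,0,0],"grip":0.014},{"travel":[-0.0006,-0.012,0],"angular":[0,0,0],"grip":0.014},{"travel":[-0.0006,-0.012,0],"angular":[0,0,0],"grip":0.014},{"travel":[-0.0006,-0.012,0],"angular":[0,0,0],"grip":0.014},{"travel":[-0.0006,-0.012,0],"angular":[0,0,0],"grip":0.014},{"travel":[-0.0006,-0.012,0],"angular":[0,0,0],"grip":0.014},{"travel":[-0.0006,-0.012,0],"angular":[0,0,0],"grip":0.014},{"travel":[-0.0006,-0.012,0],"angular":[0,0,0],"grip":0.014},{"travel":[-0.0006,-0.008,0],"angular":[0,0,0],"grip":0.014},{"travel":[0,0,0],"angular":[0,0,0],"grip":0.014}]'
python3 - <<'E'
from bench import bot
import cv2,numpy as np
p=bot.snapshot("scene")
for t in("offcut_a","tile","pot"): print(t,[(np.round(d["at"]).tolist(),round(d["conf"],2)) for d in bot.landmark_of(p,t)])
E
```

```text
clock: 19.68
tool_pos: [647.6, -186.3, 16.2]
tool_rot: [0.726, 0.688, -0.0, 0.0]
ft_force: [1.4, 0.2, -0.3]
width: 14.2
finger_force: 0.0
offcut_a [([650.0, -175.0, 21.0], 0.66), ([477.0, 128.0, 50.0], 0.65), ([626.0, -206.0, 15.0], 0.54), ([452.0, -191.0, 14.0], 0.45)]
tile [([553.0, -58.0, 46.0], 0.86)]
pot [([562.0, 104.0, 46.0], 0.82)]
```

```bash
python3 -m crank '[{"travel":[0,0,0.04],"angular":[0,0,0],"grip":0.014},{"travel":[0,0,0.05],"angular":[0,0,0],"grip":0.014},{"travel":[0,0,0.02],"angular":[0,0,0],"grip":0.014},{"travel":[-0.022,0.044,0],"angular":[0,0,0],"grip":0.014},{"travel":[-0.022,0.044,0],"angular":[0,0,0],"grip":0.014},{"travel":[-0.022,0.044,0],"angular":[0,0,0],"grip":0.014},{"travel":[-0.022,0.044,0],"angular":[0,0,0],"grip":0.014},{"travel":[-0.022,0.044,0],"angular":[0,0,0],"grip":0.014},{"travel":[-0.022,0.044,0],"angular":[0,0,0],"grip":0.014},{"travel":[-0.022,0.044,0],"angular":[0,0,0],"grip":0.014},{"travel":[-0.02,0.044,0],"angular":[0,0,0],"grip":0.014},{"travel":[0,0,0],"angular":[0,0,0],"grip":0.014},{"travel":[0,0,0],"angular":[0,0,0],"grip":0.014}]'
python3 - <<'E'
from bench import bot
import cv2,numpy as np
p=bot.snapshot("scene");cv2.imwrite("pics/s5.png",p["img"])
for t in("offcut_a","tile","pot"): print(t,[(np.round(d["at"]).tolist(),round(d["conf"],2)) for d in bot.landmark_of(p,t)])
E
```

```text
clock: 21.5
tool_pos: [473.7, 166.6, 126.0]
tool_rot: [0.725, 0.688, -0.0, 0.0]
ft_force: [-0.3, -1.0, -0.2]
width: 14.1
finger_force: 0.0
offcut_a [([625.0, -206.0, 16.0], 0.72), ([650.0, -175.0, 16.0], 0.59)]
tile [([552.0, -56.0, 44.0], 0.96)]
pot [([563.0, 107.0, 44.0], 0.62), ([543.0, -238.0, 0.0], 0.62), ([649.0, -177.0, 16.0], 0.61)]
```

View pics/s5.png

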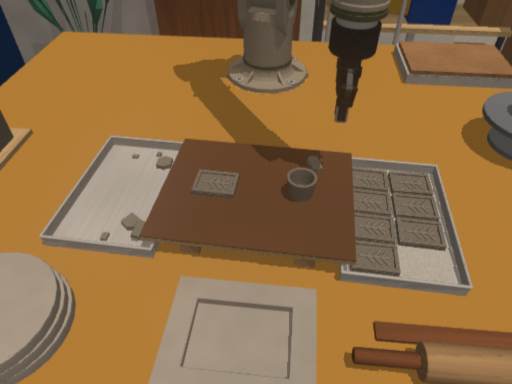

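Three offcuts are in the scrap tray at (164,161), (131,221) and (138,230). The tile and pot haven't moved, and the last offcut is at (315,163).

```bash
python3 -m crank '[{"travel":[0,0.002,-0.05],"angular":[0,0,0],"grip":0.014},{"travel":[0,0,-0.04],"angular":[0,0,0],"grip":0.014},{"travel":[0,0,-0.019],"angular":[0,0,0],"grip":0.014},{"travel":[0,0,0],"angular":[0,0,0],"grip":0.014}]'
```

```text
clock: 22.2
tool_pos: [473.3, 168.3, 16.5]
tool_rot: [0.726, 0.688, -0.001, -0.001]
ft_force: [0.2, 0.9, -0.0]
width: 13.6
finger_force: 0.0
```

```bash
python3 -m crank '[{"travel":[0,-0.012,0],"angular":[0,0,0],"grip":0.014},{"travel":[0,-0.012,0],"angular":[0,0,0],"grip":0.014},{"travel":[-0.0006,-0.012,0],"angular":[0,0,0],"grip":0.014},{"travel":[-0.0006,-0.012,0],"angular":[0,0,0],"grip":0.014},{"travel":[-0.0006,-0.012,0],"angular":[0,0,0],"grip":0.014},{"travel":[-0.0006,-0.012,0],"angular":[0,0,0],"grip":0.014},{"travel":[-0.0006,-0.012,0],"angular":[0,0,0],"grip":0.014},{"travel":[-0.0006,-0.012,0],"angular":[0,0,0],"grip":0.014},{"travel":[-0.0006,-0.012,0],"angular":[0,0,0],"grip":0.014},{"travel":[-0.0006,-0.012,0],"angular":[0,0,0],"grip":0.014},{"travel":[-0.0006,-0.012,0],"angular":[0,0,0],"grip":0.014},{"travel":[0,0,0],"angular":[0,0,0],"grip":0.014}]'
python3 - <<'E'
from bench import bot
import cv2,numpy as np
p=bot.snapshot("scene")
for t in("offcut_a","tile","pot"): print(t,[(np.round(d["at"]).tolist(),round(d["conf"],2)) for d in bot.landmark_of(p,t)])
E
```

```text
clock: 23.7
tool_pos: [468.2, 35.3, 17.0]
tool_rot: [0.726, 0.687, -0.0, -0.0]
ft_force: [0.1, 0.7, 0.5]
width: 13.8
finger_force: 0.0
offcut_a [([454.0, -195.0, 13.0], 0.65), ([650.0, -179.0, 17.0], 0.6), ([631.0, -202.0, 16.0], 0.45)]
tile [([550.0, -58.0, 43.0], 0.93)]
pot [([626.0, -204.0, 15.0], 0.72), ([564.0, 104.0, 46.0], 0.64), ([470.0, 9.0, 45.0], 0.6)]
```

```bash
python3 -m crank '[{"travel":[-0.0006,-0.012,0],"angular":[0,0,0],"grip":0.014},{"travel":[-0.0006,-0.012,0],"angular":[0,0,0],"grip":0.014},{"travel":[-0.0006,-0.012,0],"angular":[0,0,0],"grip":0.014},{"travel":[-0.0006,-0.012,0],"angular":[0,0,0],"grip":0.014},{"travel":[-0.0006,-0.012,0],"angular":[0,0,0],"grip":0.014},{"travel":[-0.0006,-0.012,0],"angular":[0,0,0],"grip":0.014},{"travel":[-0.0006,-0.012,0],"angular":[0,0,0],"grip":0.014},{"travel":[-0.0006,-0.012,0],"angular":[0,0,0],"grip":0.014},{"travel":[-0.0006,-0.012,0],"angular":[0,0,0],"grip":0.014},{"travel":[-0.0006,-0.012,0],"angular":[0,0,0],"grip":0.014},{"travel":[-0.0006,-0.012,0],"angular":[0,0,0],"grip":0.014},{"travel":[-0.0006,-0.012,0],"angular":[0,0,0],"grip":0.014},{"travel":[-0.0006,-0.012,0],"angular":[0,0,0],"grip":0.014},{"travel":[-0.0006,-0.012,0],"angular":[0,0,0],"grip":0.014},{"travel":[-0.0006,-0.012,0],"angular":[0,0,0],"grip":0.014},{"travel":[-0.0006,-0.012,0],"angular":[0,0,0],"grip":0.014},{"travel":[-0.0006,-0.012,0],"angular":[0,0,0],"grip":0.014},{"travel":[0,-0.004,0],"angular":[0,0,0],"grip":0.014},{"travel":[0,0,0],"angular":[0,0,0],"grip":0.014}]' && python3 -m crank '[{"travel":[0,0,0.04],"angular":[0,0,0],"grip":0.014},{"travel":[0,0,0.05],"angular":[0,0,0],"grip":0.014},{"travel":[0.03,0.05,0.03],"angular":[0,0,0],"grip":0.014},{"travel":[0.02,0.05,0.03],"angular":[0,0,0],"grip":0.014},{"travel":[0,0.05,0.03],"angular":[0,0,0],"grip":0.014},{"travel":[0,0.05,0],"angular":[0,0,0],"grip":0.014},{"travel":[0,0,0],"angular":[0,0,0],"grip":0.014},{"travel":[0,0,0],"angular":[0,0,0],"grip":0.014}]'
python3 - <<'E'
from bench import bot
import cv2,numpy as np
for n in("top","scene"):
    p=bot.snapshot(n);cv2.imwrite(f"pics/{n}6.png",p["img"])
    for t in("offcut_a","tile","pot"): print(t,[(np.round(d["at"]).tolist(),round(d["conf"],2)) for d in bot.landmark_of(p,t)])
a=cv2.imread("pics/top6.png")[140:300,90:420];b=cv2.imread("pics/scene6.png")[120:280,40:370]
cv2.imwrite("pics/m6.png",cv2.resize(cv2.vconcat([a,b]),(600,582)))
E
```

```text
clock: 26.28
tool_pos: [458.3, -171.3, 17.3]
tool_rot: [0.726, 0.688, 0.0, -0.0]
ft_force: [0.3, -0.4, 0.8]
width: 14.0
finger_force: 0.0
clock: 27.28
tool_pos: [506.6, 26.4, 195.6]
tool_rot: [0.725, 0.688, -0.0, -0.0]
ft_force: [-0.2, -1.0, 0.2]
width: 14.3
finger_force: 0.0
offcut_a [([627.0, -206.0, 18.0], 0.67), ([650.0, -181.0, 16.0], 0.61), ([450.0, -185.0, 14.0], 0.57), ([455.0, -162.0, 19.0], 0.46)]
tile [([552.0, -55.0, 45.0], 0.51)]
pot []
offcut_a [([455.0, -194.0, 13.0], 0.74), ([628.0, -205.0, 16.0], 0.5), ([458.0, -163.0, 18.0], 0.38)]
tile [([554.0, -57.0, 44.0], 0.85)]
pot [([565.0, 106.0, 43.0], 0.93)]
```

View pics/m6.png

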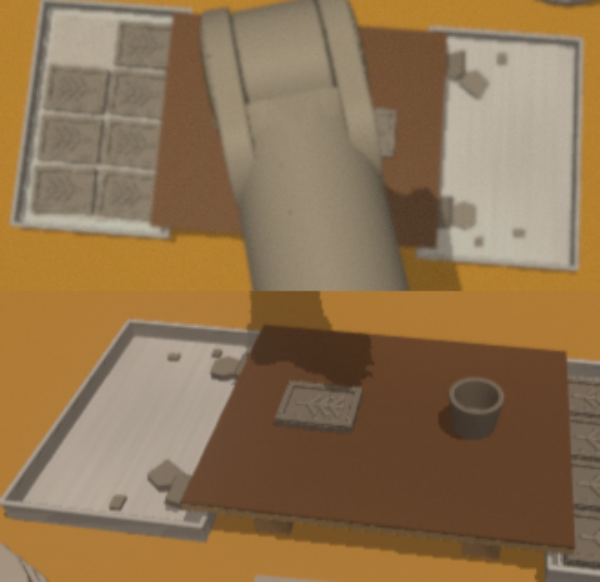

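All four offcuts are down in the scrap tray. Two lie by the board's end edge, at tray y of about 70 mm and z of about 18 mm. The tile and pot haven't moved and the arm is clear.

```bash
python3 -c "
from bench import bot
print(bot.close_job())"
```

```text
the job is handed in; nothing more can be done
None
```

I swept all four offcuts into the scrap tray and handed the job in at about 27 s; in the last pictures the tile and pot are still where they started, but the hand-in gave no verdict.

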